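Turn the washboard ribs-out onto its scrubbing stand

ROBOT

A 6-joint arm with a two-finger parallel gripper is mounted at the origin on the work surface. World frame = base frame: x ahead of the robot, y to its left, z up, the work surface at z = 0. Lengths are in m, angles in rad, forces in N, time in s.
With the tool pointing down it reaches from about 0.4 to 0.825 m from the base axis. Payload 7 kg.
Tool frame: the origin (TCP) lies at the very end of the fingers, on their centre line; the grasp point (between the pads) lies 19 mm behind it (arm.grasp_offset is the distance from the TCP to the grasp point, in m); z points along the fingers, y is the line along which they close (so a half turn about z gives the same grasp; the last joint's range is limited). The gripper opens to 88 mm and grips with 3 to 60 N. Pads are 19 mm wide; open, the fingers measure 130 mm over their backs; the gripper's body (78 mm by 193 mm) begins 47 mm behind the grasp point.
Start: joints at [1.621, 0.359, 0.012, 0, -1.224, -0.288], TCP at [0.159, 0.656, 0.227] pointing down, gripper open.
Joint ranges: [-3.07, 3.07], [-1.43, 2.12], [-1.02, 1.25], [-3.03, 1.67], [-3.05, -0], [-3.03, 3.03]. Speed limits (rad/s): [2.39, 2.39, 3.01, 3.14, 3.14, 3.14].

INTERFACE

Orientations are given as [roll, pitch, yaw] about the fixed x, y, z axes, in that order (R = Rz(yaw) Ry(pitch) Rx(roll)).
In Python, from station import get_state, cams, arm, nets gives the robot as it stands.
- The arm moves only by the shell command python3 -m creep 'ROWS' [FORCE]. ROWS is a JSON object of lists of equal length, an entry for each row: "translation": the shift along the world's x, y, z in mm, a list of three; "spin": the turn about the world's z in rad; "gripper": the opening, from 0 (shut) to 1 (fully open). In form: {"translation": [[dx, dy, dz], ...], "spin": [spin, ...], "gripper": [gripper, ...]}. A call has 1 to 8 rows; each row shifts and turns the commanded pose from where the row before left it; what a row does not reach is not made up. A row lasts 1/10 s, in which the tool goes at most 50 mm and 8.59 degrees, less where a joint would pass 70% of its speed; a pose out of reach is approached as far as the arm can. A call is refused whole if a number of a shift passes 50 or a number of a turn 0.15, either way. A call with a gripper value outside its range is refused whole. The fingers move at their own pace and stop on an object; FORCE is the grip in N (left out, the last holds). Time passes only in rows, so rows that do not move let the fingers close. It gives the time, the measured TCP pose, the force, the opening and the grip force at its end, in the units of the state.
- get_state(): the state, without advancing time (a new reading comes with each control period).
- cams.grab_frame(name): name is "scene" or "top"; returns a dict with "img" (400x640x3 uint8, red, green, blue), "mtx" (3x3 intrinsics, pixels), "D" ([k1, k2, p1, p2, k3] as OpenCV has them; the pictures are not rectified), "R" (3x3) and "t" (3): a world point X has camera coordinates R X + t. Camera axes: x right, y down, z forward; pixel columns grow to the right and rows downward; lengths in m; the calibration is good to about 2 mm. A picture is of the moment at which its call begins. There is no depth.
- arm.job_done(): hands the job in; it is judged then, once.
Trained networks look in the newest picture that a camera, given by its name, has taken for a name from the list of things; names that differ only in an ending like _2 or _b are one class to them, and where a whole thing is asked for, a point or a joint stands for the part that bears it (a point fixed in the world has none). Each returns a list of dicts, best first, with "confidence" (0 to 1); they miss things now and then, are a little off and sometimes report something else, mostly with a low value. They report only what shows in the picture. A call takes as long as a camera call. They do not tell look-alikes from the thing itself.
- nets.search_frame(camera, label): "centre" ([x, y, z] in m, in world coordinates, good to about 4 mm: the middle of the surface that is visible of it).
- nets.pinpoint(camera, label): "centre" ([x, y, z] in m, in world coordinates, good to about 4 mm: a listed point, or the origin of a listed thing).
The state is a dict: "t": time; "q": joint angles; "qd": joint speeds; "joint_efforts": joint torques, N m; "eef_pos": TCP position; "ee_rot": TCP orientation; "force": force on the tool from outside, world axes, zero at the start; "moment": the same for the moment, N m; "width": finger opening in m; "gripper_force": force on a finger pad.
Only numpy, scipy, OpenCV 4.12 (cv2) and the standard library are available. Lean on these libraries where they do the work, as an engineer would, in place of code of your own. Each camera call takes 0.05 s, during which the arm holds its last target. There are 200 camera calls.

TASK

The small wooden washboard is leaning on the plain drip stand with its ribbed face hidden against the slope. Turn it over and set it on the other stand, the one with the adjustable ledge, ribs facing out and up, handle at the top, standing squarely on the ledge near the middle and leaning back flat on the slope, ready for scrubbing. Set it down gently, without dropping it or ramming it into the stand (feel for the ledge: its height was left anywhere), and leave the other things on the shelf where they are.

Things in the scene. Friction and masses are not known exactly. Their poses are not given: they have to be found in the camera images.
- washboard: Wooden washboard, 0.2-0.45 kg: slab 100 (x) x 120 (y) x 12 mm (z), origin at the slab's centre, foot edge at y = -60. A handle tab 44 wide, 12 thick, runs from y = 60 to 110 (pinch it across its thickness near y = 90, point washboard_grip). +z is the normal of the ribbed face (7 ribs across, tops at z = 9); the smooth face is at z = -6 mm.
- washboard_grip (a point): Middle of the washboard's handle, at x = 0, y = 90 mm, z = 0 in the board's frame.
- drip_stand: Fixed metal stand, base 130 x 170 x 8 mm, origin under its centre. Its slope, 35 degrees from vertical, looks to the stand's +y and its top leans to -y; plate 120 mm wide, 10 thick, top edge 140 mm high. A fixed ledge sticking 28 mm out of the slope, 45 mm up, carries the board at the start. Posts behind the slope are 115 mm high.
- scrub_stand: The stand to fill, fixed, same size and build, but its slope looks to its own -y and leans to +y, and its ledge (black clamp knob at one end) is clamped at an unknown height. Origin under the base's centre.
- scrub_slope: Slope plate of the scrub stand. Origin mid-width on its front face, 45 mm above the shelf; +x along its width, +y up the slope, +z out of the face. Plate: y -10 to 115 mm, 120 wide. Ledge: 124 wide, sticks out to z = 28, its upper side anywhere from y = 0 to 30 mm (not measured). A board set right has axes parallel to these, origin at z = 6 and 60 mm above the ledge.
- dish: Bystander: white ceramic dish, 90 mm across, 28 mm high, origin under its centre. Stands between the stands.
- stopper: Bystander: dark silicone sink stopper, 54 mm across, 42 mm high, origin under its centre.
- pin_a: Bystander: white clothespin lying along its x, 75 x 18 x 12 mm, origin under its centre.
- pin_b: Bystander: the other white clothespin, same size.
Mind the look-alikes: they are no part of the job. Of the things like the washboard, leave any that is black; of the rest the smaller one is meant.

How it is judged:
By the outcome, as a careful person would: the job done as asked, in the order asked, and still so for the second after the job is handed in, with the robot touching nothing.
It also fails if it takes over 51 s, if anything falls off the work surface, if the arm or the gripper's body presses on something with over 40 N, if the wrist force passes 120 N, or if a joint passes its speed limit or range.

## Working session

There is one attempt and no reset: what is moved stays moved. The work goes in short steps, Python scripts to look and compute and a shell command to move; the robot and the scene stay as the last step left them, time stands still between calls to the robot, and variables do not carry over. Pictures are saved under pics/ and viewed, at most 10 in all, crops included, and the job is handed in when it is done.

```bash
ls; mkdir -p pics
python3 - <<'E'
from station import get_state,cams,arm,nets
import cv2,numpy as np
s=get_state();print({k:np.round(v,3).tolist() for k,v in s.items()})
for c in("scene","top"):
    f=cams.grab_frame(c);cv2.imwrite(f"pics/{c}0.png",f["img"][:,:,::-1])
    print(c,np.round(f["mtx"],1).tolist(),np.round(f["D"],4),np.round(-f["R"].T@f["t"],3))
    def px(p):
        return cv2.projectPoints(np.array([p],float),cv2.Rodrigues(f["R"])[0],f["t"],f["mtx"],np.array(f["D"]))[0].ravel().round().tolist()
    for l in["washboard","washboard_grip","drip_stand","scrub_stand","scrub_slope","dish","stopper","pin_a"]:
        print(l,[(np.round(d["centre"],3).tolist(),px(d["centre"]),round(d["confidence"],2)) for d in nets.pinpoint(c,l)])
E
```

```text
pics
{'t': 0.0, 'q': [1.621, 0.359, 0.011, -0.0, -1.224, -0.288], 'qd': [0.001, 0.0, -0.001, 0.001, -0.001, -0.001], 'joint_efforts': [0.001, -58.271, 29.305, 6.997, 0.007, -0.0], 'eef_pos': [0.159, 0.656, 0.226], 'ee_rot': [3.14, -0.0, -0.238], 'force': [-0.428, 0.074, -0.246], 'moment': [-0.036, 0.045, -0.029], 'gripper_force': 0.0, 'width': 0.087}
scene [[467.4, 0.0, 321.5], [0.0, 467.4, 205.1], [0.0, 0.0, 1.0]] [-0.0596  0.      0.      0.      0.    ] [ 1.078 -0.453  0.997]
washboard [([0.613, 0.455, 0.006], [449.0, 200.0], 0.96), ([0.495, 0.236, 0.103], [371.0, 189.0], 0.82), ([0.268, 0.396, 0.015], [355.0, 147.0], 0.77)]
washboard_grip [([0.206, 0.295, 0.015], [318.0, 151.0], 0.87), ([0.614, 0.362, 0.009], [429.0, 214.0], 0.62), ([0.494, 0.184, 0.174], [359.0, 178.0], 0.53)]
drip_stand [([0.493, 0.23, -0.003], [366.0, 215.0], 0.66)]
scrub_stand []
scrub_slope [([0.48, -0.258, 0.042], [215.0, 300.0], 0.59)]
dish [([0.667, 0.006, -0.0], [350.0, 299.0], 0.92)]
stopper [([0.477, 0.018, 0.002], [305.0, 249.0], 0.56)]
pin_a [([0.409, 0.023, -0.0], [291.0, 234.0], 0.69), ([0.551, 0.0
[... 298 characters left out ...]
15.0], 0.6), ([0.268, 0.396, 0.013], [231.0, 296.0], 0.57)]
washboard_grip [([0.208, 0.295, 0.012], [266.0, 310.0], 0.78), ([0.499, 0.185, 0.177], [281.0, 200.0], 0.76), ([0.612, 0.364, 0.01], [227.0, 187.0], 0.57)]
drip_stand [([0.496, 0.229, -0.001], [274.0, 215.0], 0.69)]
scrub_stand [([0.49, -0.223, 0.004], [412.0, 192.0], 0.58)]
scrub_slope [([0.484, -0.255, 0.048], [425.0, 189.0], 0.63), ([0.408, 0.025, 0.001], [342.0, 230.0], 0.58)]
dish [([0.669, 0.004, -0.001], [333.0, 153.0], 0.7)]
stopper [([0.476, 0.019, 0.003], [340.0, 209.0], 0.78), ([0.502, 0.186, 0.174], [281.0, 199.0], 0.72)]
pin_a [([0.407, 0.023, 0.001], [342.0, 230.0], 0.54), ([0.554, 0.011, 0.002], [337.0, 186.0], 0.53)]
```

View pics/scene0.png

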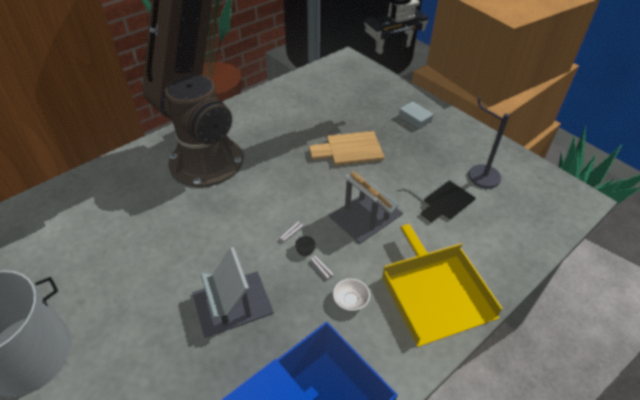

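View pics/top0.png

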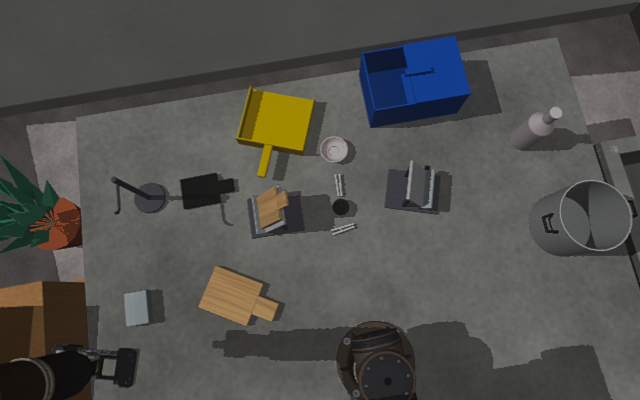

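The washboard candidates are:
- the wood board on the drip stand (top 268,209 / scene 371,189)
- the larger wood board lying flat (top 231,296 / scene 355,147)
- the black board (top 205,191 / scene 449,200)

I choose the smaller wooden one leaning on the drip stand. One close crop mosaic will check that choice and show the stand corners.

Run:
```python
import cv2,numpy as np
t=cv2.imread("pics/top0.png");s=cv2.imread("pics/scene0.png")
def c(im,u,v):
    p=cv2.resize(im[v:v+60,u:u+80],None,fx=5,fy=5,interpolation=cv2.INTER_CUBIC)
    p=cv2.convertScaleAbs(p,alpha=1.5,beta=15)
    for i in range(0,80,10):cv2.line(p,(i*5,0),(i*5,6),(0,255,255),1);cv2.putText(p,str(u+i),(i*5,16),0,.33,(0,255,255),1)
    for j in range(0,60,10):cv2.line(p,(0,j*5),(6,j*5),(0,255,255),1);cv2.putText(p,str(v+j),(8,j*5+4),0,.33,(0,255,255),1)
    return p
# scene panels
a=np.vstack([np.hstack([c(t,235,183),c(t,375,158)]),np.hstack([c(s,328,168),cv2.resize(c(s,190,245),(400,300))])])
cv2.imwrite("pics/mos1.png",a)
```

```text
(no output)
```

View pics/mos1.png

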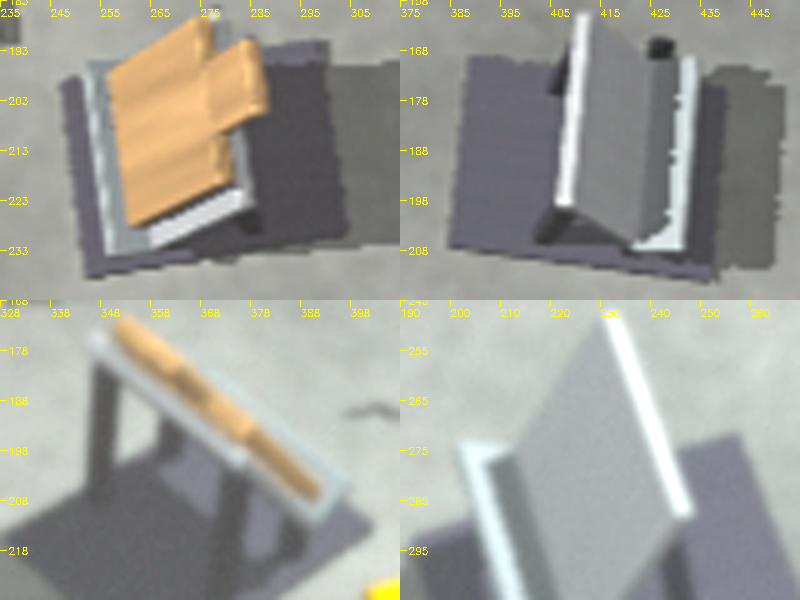

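The mosaic shows the smooth side of a wooden board with its handle at top (283,196), leaning on the drip stand. The choice is right. The scrub stand is on the right, with its knob at top (427,167). Next I fit the poses.

```bash
cat > h.py <<'E'
import cv2,numpy as np
from station import get_state,cams,arm,nets
def proj(f,P):
    return cv2.projectPoints(np.asarray(P,float).reshape(-1,1,3),cv2.Rodrigues(f["R"])[0],f["t"],f["mtx"],np.array(f["D"],float))[0].reshape(-1,2)
def tri(f1,p1,f2,p2):
    u=[cv2.undistortPoints(np.array([[p]],float),f["mtx"],np.array(f["D"],float)).reshape(2,1) for f,p in((f1,p1),(f2,p2))]
    X=cv2.triangulatePoints(*[np.c_[f["R"],f["t"]] for f in(f1,f2)],*u);return (X[:3]/X[3]).ravel()
def rz(a):c,s=np.cos(a),np.sin(a);return np.array([[c,-s,0],[s,c,0],[0,0,1]])
E
python3 - <<'E'
from h import *
from scipy.optimize import least_squares as ls
T=cams.grab_frame("top");S=cams.grab_frame("scene")
B=np.array([[65,85,8],[-65,85,8],[-65,-85,8],[65,-85,8]])/1e3
for n,px,x0 in(("drip",[(247.4,199),(252.6,238.4),(304,230.4),(300,191)],[.496,.229,0]),("scrub",[(389,169.4),(384.6,207.4),(438.4,214),(442.,175)],[.49,-.223,0])):
    r=ls(lambda p:(proj(T,B@rz(p[2]).T+[p[0],p[1],0])-px).ravel(),x0);print(n,r.x.round(4),r.fun.round(1))
a=np.radians(35);M=np.c_[[-1,0,0],[0,-np.sin(a),np.cos(a)],[0,-np.cos(a),-np.sin(a)]]
Q=np.array([[50,-60,-6],[-50,-60,-6],[22,110,-6],[-22,110,-6]])/1e3
# board x = -world x : high-x end is image-up
px=[(235+128/5,183+227/5),(235+110/5,183+72/5),(235+268/5,183+112/5),(235+248/5,183+40/5)]
r=ls(lambda p:(proj(T,Q@(rz(p[3])@M).T+p[:3])-px).ravel(),[.496,.235,.1,0]);print("board",r.x.round(4),r.fun.round(1),"grip",(r.x[:3]+rz(r.x[3])@M@[0,.09,0]).round(4))
print("ledge lowx outer",tri(T,(432,208),S,(201.4,273)).round(4))
print(get_state()["t"])
for i in range(3):
  for f in("top","scene"):
    cams.grab_frame(f)
    print(f,[[np.round(d["centre"],4).tolist() for d in nets.pinpoint(f,l)] for l in("scrub_slope","washboard_grip")])
E
```

```text
drip [ 0.494   0.2223 -0.0288] [ 0.  -0.2 -0.7  0.   1.1  0.1 -0.4  0.1]
scrub [ 0.4904 -0.2272 -0.3063] [ 0.3 -0.5  0.7  0.1 -0.1  0.2 -0.8  0.2]
board [ 0.4948  0.2265  0.117  -0.0182] [ 0.7  0.5  0.2 -0.3 -1.3  0.5  0.5 -0.6] grip [0.4938 0.1749 0.1908]
ledge lowx outer [ 0.4169 -0.2524  0.0765]
1.0
top [[[0.4824, -0.259, 0.0458]], [[0.501, 0.1842, 0.1759], [0.2052, 0.2944, 0.0137], [0.6108, 0.3623, 0.0089]]]
scene [[[0.4773, -0.2529, 0.0432]], [[0.2036, 0.2941, 0.0122], [0.4959, 0.1854, 0.1726], [0.6134, 0.3627, 0.0107]]]
top [[[0.484, -0.2521, 0.0442]], [[0.203, 0.2921, 0.0155], [0.6131, 0.3653, 0.0086], [0.4979, 0.1824, 0.1756]]]
scene [[[0.4782, -0.2561, 0.0436]], [[0.4947, 0.185, 0.1734], [0.2011, 0.2918, 0.0113], [0.4921, 0.2271, -0.0016]]]
top [[], [[0.4977, 0.1836, 0.1746], [0.6107, 0.3654, 0.0105], [0.2038, 0.2943, 0.0121]]]
scene [[[0.4758, -0.2546, 0.0458]], [[0.6118, 0.3652, 0.0084], [0.4932, 0.1815, 0.1725], [0.4776, 0.0168, 0.0021]]]
```

```bash
python3 -m creep '{"translation":[[20,-28,5],[21,-29,5],[21,-29,5],[21,-29,5],[21,-29,5],[21,-30,5],[21,-30,0],[21,-30,0]],"spin":[0.014,0.014,0.014,0.014,0.014,0.014,0.014,0.014],"gripper":[1,1,1,1,1,1,1,1]}' 5; python3 -m creep '{"translation":[[21,-30,0],[21,-30,0],[21,-30,0],[21,-30,0],[21,-30,0],[21,-30,0],[22,-30,0],[22,-28,0]],"spin":[0.014,0.014,0.014,0.014,0.014,0.014,0.014,0.014],"gripper":[1,1,1,1,1,1,1,1]}'
```

```text
t: 2.7
eef_pos: [0.3267, 0.4208, 0.257]
ee_rot: [-3.141, -0.0, -0.125]
force: [0.9, 0.1, 1.0]
width: 0.0877
gripper_force: 0.0
t: 3.5
eef_pos: [0.4967, 0.1826, 0.257]
ee_rot: [-3.141, -0.001, -0.013]
force: [0.3, 0.3, -0.2]
width: 0.0872
gripper_force: 0.0
```

Run:
```python
from h import *
from scipy.optimize import least_squares as ls
T=cams.grab_frame("top")
def pz(p,z):
    u=cv2.undistortPoints(np.array([[p]],float),T["mtx"],np.array(T["D"],float)).ravel()
    d=T["R"].T@np.r_[u,1];c=-T["R"].T@T["t"];return c+d*(z-c[2])/d[2]
for a,b,z in(((434.4,169.4),(432,208),.0765),((411.6,160.4),(407.6,199.4),.14),((389,169.4),(384.6,207.4),.008)):
    A,B=pz(a,z),pz(b,z);print(A.round(4),B.round(4),"yaw",np.arctan2(*(A-B)[1::-1]).round(3))
s=get_state();print(s["t"],s["eef_pos"],s["ee_rot"],s["force"],s["q"])
```

```text
[ 0.5334 -0.2897  0.0765] [ 0.4158 -0.2545  0.0765] yaw -0.291
[ 0.557  -0.2103  0.14  ] [ 0.4437 -0.1731  0.14  ] yaw -0.317
[ 0.5764 -0.1645  0.008 ] [ 0.4549 -0.1244  0.008 ] yaw -0.319
3.55 [0.49873798 0.17978515 0.25672444] [ 3.14047611e+00 -6.60466429e-04 -1.33862951e-02] [ 2.84196611 -1.74036099  1.56977749] [ 0.7171326   0.0999225  -0.25907213  0.00135884 -1.21205508  0.83979982]
```

```bash
python3 -m creep '{"translation":[[0,0,-18],[0,0,-18],[0,0,-18],[0,0,-18],[0,0,-15],[0,0,-10],[0,0,-5],[0,0,0]],"spin":[0,0,0,0,0,0,0,0],"gripper":[1,1,1,1,1,1,1,1]}' 5
python3 - <<'E'
from h import *
T=cams.grab_frame("top");cv2.imwrite("pics/top1.png",cv2.resize(T["img"][150:250,220:350,::-1],None,fx=5,fy=5))
S=cams.grab_frame("scene");cv2.imwrite("pics/sc1.png",cv2.resize(S["img"][110:230,300:430,::-1],None,fx=5,fy=5))
s=get_state();print(s["t"],s["eef_pos"],s["ee_rot"],s["force"])
E
```

```text
t: 4.35
eef_pos: [0.4959, 0.1839, 0.1543]
ee_rot: [3.141, 0.001, -0.014]
force: [0.2, 0.4, 0.4]
width: 0.0876
gripper_force: 0.0
4.45 [0.49639944 0.18422418 0.15517683] [-3.14120667e+00 -8.01256478e-04 -1.35997465e-02] [0.1685176  0.61658895 0.77808922]
```

View pics/sc1.png

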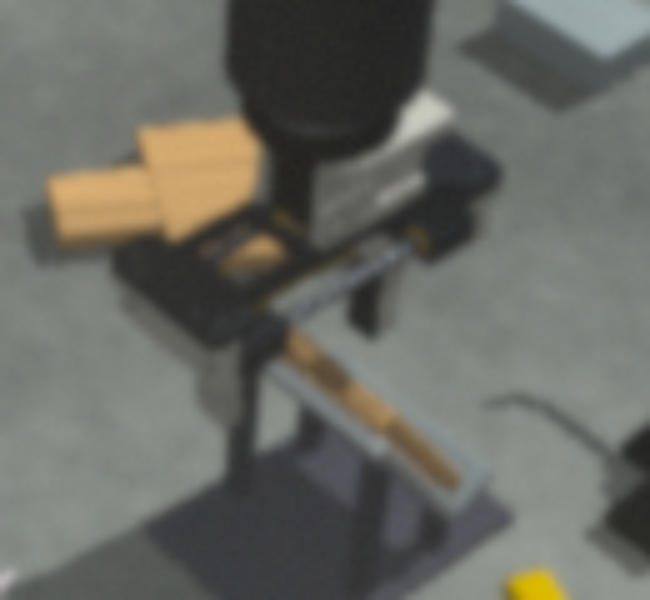

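The scene crop shows the open gripper straddling the handle (crop ~270,340), with the board undisturbed. Closing lightly.

```bash
python3 -m creep '{"translation":[[0,0,0],[0,0,0],[0,0,0],[0,0,0],[0,0,0],[0,0,0]],"spin":[0,0,0,0,0,0],"gripper":[0.5,0.5,0.4,0.3,0.2,0]}' 4
```

```text
t: 5.05
eef_pos: [0.496, 0.184, 0.1546]
ee_rot: [-3.142, -0.0, -0.014]
force: [-0.3, -0.4, -0.4]
width: 0.0454
gripper_force: 0.0
```

```bash
python3 -m creep '{"translation":[[0,0,0],[0,0,0],[0,0,0],[0,0,0]],"spin":[0,0,0,0],"gripper":[0,0,0,0]}' 4
```

```text
t: 5.45
eef_pos: [0.4962, 0.1847, 0.1547]
ee_rot: [-3.141, -0.001, -0.014]
force: [-2.0, 5.8, -0.1]
width: 0.0361
gripper_force: 3.3
```

```bash
python3 -m creep '{"translation":[[0,5,4],[0,6,4],[0,6,4],[0,6,4],[0,6,3],[0,6,3],[0,6,3],[0,6,3]],"spin":[0,0,0,0,0,0,0,0],"gripper":[0,0,0,0,0,0,0,0]}' 4
```

```text
t: 6.25
eef_pos: [0.4955, 0.2317, 0.1821]
ee_rot: [-3.141, 0.001, -0.014]
force: [-0.3, 0.7, -2.3]
width: 0.0191
gripper_force: 3.7
```

```bash
python3 -m creep '{"translation":[[0,6,3],[0,6,3],[0,6,3],[0,6,3],[0,6,3],[0,4,3],[0,0,0],[0,0,0]],"spin":[0,0,0,0,0,0,0,0],"gripper":[0,0,0,0,0,0,0,0]}' 6
```

```text
t: 7.05
eef_pos: [0.4959, 0.2648, 0.2005]
ee_rot: [3.141, 0.0, -0.014]
force: [-0.3, -0.1, -3.2]
width: 0.012
gripper_force: 6.0
```

```bash
python3 -m creep '{"translation":[[0,0,0],[0,0,0],[0,0,15],[0,0,25],[0,0,30],[0,0,30],[0,0,20],[0,0,0]],"spin":[0,0,0,0,0,0,0,0],"gripper":[0,0,0,0,0,0,0,0]}' 20
python3 - <<'E'
from h import *
S=cams.grab_frame("scene");T=cams.grab_frame("top");cv2.imwrite("pics/sc2.png",cv2.resize(S["img"][80:240,290:460,::-1],None,fx=3.6,fy=3.6))
for c in("scene","top"):
  for l in("washboard","washboard_grip"):print(c,l,[(np.round(d["centre"],3).tolist()) for d in nets.pinpoint(c,l)])
s=get_state();print(s["t"],s["eef_pos"],s["ee_rot"],s["force"])
E
```

```text
t: 7.85
eef_pos: [0.4972, 0.2655, 0.3238]
ee_rot: [-3.138, -0.004, -0.014]
force: [-0.2, -0.3, -2.9]
width: 0.012
gripper_force: 20.0
scene washboard [[0.499, 0.268, 0.249], [0.268, 0.4, 0.014], [0.669, 0.004, -0.002]]
scene washboard_grip [[0.612, 0.364, 0.009], [0.494, 0.265, 0.334], [0.207, 0.292, 0.01]]
top washboard [[0.615, 0.453, 0.006], [0.501, 0.262, 0.247], [0.266, 0.398, 0.014]]
top washboard_grip [[0.501, 0.268, 0.335]]
8.15 [0.49554431 0.26460668 0.31907445] [ 3.13996516e+00  1.84321932e-03 -1.38942831e-02] [ 0.69948315 -0.61039023 -2.97756651]
```

View pics/sc2.png

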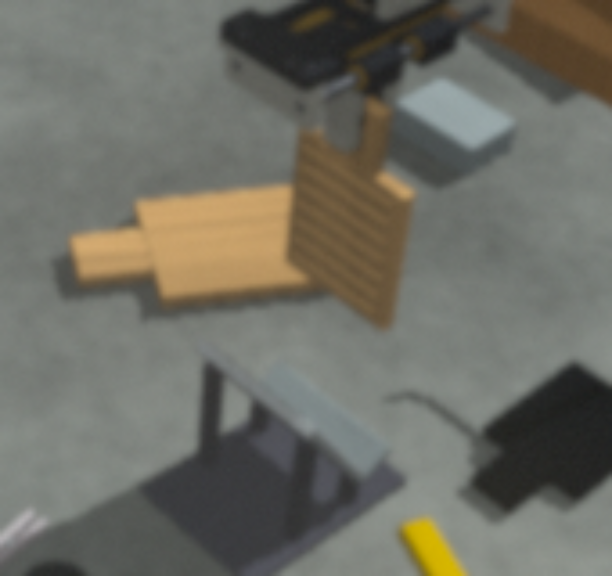

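The scene crop shows the board hanging vertical in the gripper, ribs facing −y at crop (345,220). Moving across to the scrub stand while turning to its yaw.

```bash
python3 -m creep '{"translation":[[-1,-15,2],[-1,-25,2],[-1,-35,0],[-1,-36,0],[-1,-36,0],[-1,-36,0],[-1,-36,0],[-1,-36,0]],"spin":[-0.018,-0.018,-0.018,-0.018,-0.018,-0.019,-0.019,-0.019],"gripper":[0,0,0,0,0,0,0,0]}' 20; python3 -m creep '{"translation":[[-1,-36,0],[-1,-36,0],[-1,-36,0],[-2,-36,0],[-2,-36,0],[-2,-36,0],[-1,-28,0],[0,-20,0]],"spin":[-0.018,-0.018,-0.018,-0.018,-0.019,-0.019,-0.019,-0.019],"gripper":[0,0,0,0,0,0,0,0]}' ; python3 -m creep '{"translation":[[0,0,-10],[0,0,-20],[0,0,-20],[0,0,-20],[0,0,-15],[0,0,-5],[0,0,0],[0,0,0]],"spin":[0,0,0,0,0,0,0,0],"gripper":[0,0,0,0,0,0,0,0]}'
python3 - <<'E'
from h import *
S=cams.grab_frame("scene");T=cams.grab_frame("top");a=cv2.resize(S["img"][205:345,165:305,::-1],(560,560),interpolation=2);cv2.imwrite("pics/sc3.png",a)
cv2.imwrite("pics/top3.png",T["img"][:,:,::-1])
for c in("scene","top"):
  for l in("washboard","washboard_grip"):print(c,l,[(np.round(d["centre"],3).tolist()) for d in nets.pinpoint(c,l)])
s=get_state();print(s["t"],s["eef_pos"],s["ee_rot"],s["force"],s["moment"])
E
```

```text
t: 8.95
eef_pos: [0.4872, 0.008, 0.3244]
ee_rot: [3.141, 0.0, -0.162]
force: [0.8, 0.2, -2.7]
width: 0.0114
gripper_force: 20.0
t: 9.75
eef_pos: [0.4768, -0.2562, 0.3241]
ee_rot: [3.141, 0.001, -0.312]
force: [-0.3, 1.3, -2.0]
width: 0.012
gripper_force: 20.0
t: 10.55
eef_pos: [0.4783, -0.2541, 0.2353]
ee_rot: [3.141, -0.001, -0.309]
force: [0.6, 0.0, -3.0]
width: 0.0117
gripper_force: 20.0
scene washboard [[0.474, -0.254, 0.158], [0.268, 0.398, 0.01], [0.611, 0.456, 0.008]]
scene washboard_grip [[0.478, -0.256, 0.249], [0.611, 0.363, 0.009], [0.205, 0.294, 0.01]]
top washboard [[0.616, 0.454, 0.007], [0.268, 0.4, 0.018], [0.483, -0.255, 0.156]]
top washboard_grip [[0.609, 0.366, 0.008], [0.206, 0.292, 0.012], [0.482, -0.252, 0.251]]
10.85 [ 0.4782053  -0.25403582  0.23504031] [-3.14145076e+00 -8.60074131e-04 -3.08784427e-01] [ 0.04049598 -0.318278   -3.33769615] [ 0.00595165  0.03118644 -0.01903786]
```

View pics/sc3.png

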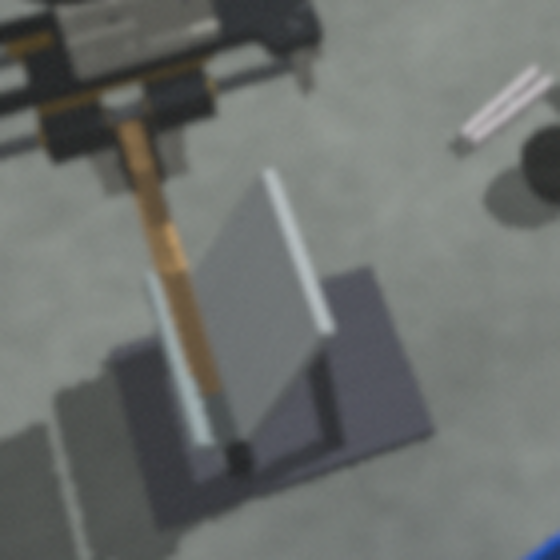

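The scene crop shows the board vertical at crop (165,260), just outside the slope and above the ledge groove. The foot looks clear of the plate. Feeling downward now.

```bash
python3 -m creep '{"translation":[[0,0,-2],[0,0,-3],[0,0,-3],[0,0,-3],[0,0,-2],[0,0,-1],[0,0,0]],"spin":[0,0,0,0,0,0,0],"gripper":[0,0,0,0,0,0,0]}' 10
```

```text
t: 11.55
eef_pos: [0.478, -0.254, 0.2204]
ee_rot: [3.142, 0.0, -0.309]
force: [-0.9, 1.1, -2.6]
width: 0.0117
gripper_force: 10.0
```

```bash
python3 -m creep '{"translation":[[0,0,-1],[0,0,-1],[0,0,-1],[0,0,-1],[0,0,-1],[0,0,0]],"spin":[0,0,0,0,0,0],"gripper":[0,0,0,0,0,0]}' 10
```

```text
t: 12.15
eef_pos: [0.4779, -0.254, 0.2154]
ee_rot: [3.142, 0.0, -0.309]
force: [0.4, -0.6, -1.9]
width: 0.0118
gripper_force: 10.0
```

```bash
for i in 1; do python3 -m creep '{"translation":[[0,0,-1],[0,0,-1],[0,0,-1],[0,0,-1],[0,0,0]],"spin":[0,0,0,0,0],"gripper":[0,0,0,0,0]}' 10; done
```

```text
t: 12.65
eef_pos: [0.4779, -0.254, 0.2114]
ee_rot: [3.142, 0.0, -0.309]
force: [-0.4, 0.3, -2.5]
width: 0.0117
gripper_force: 10.0
```

```bash
python3 -m creep '{"translation":[[0,0,-1],[0,0,-1],[0,0,-1],[0,0,-1],[0,0,0]],"spin":[0,0,0,0,0],"gripper":[0,0,0,0,0]}' 10
```

```text
t: 13.15
eef_pos: [0.4779, -0.254, 0.2074]
ee_rot: [3.142, 0.0, -0.309]
force: [0.2, -0.8, -3.4]
width: 0.0118
gripper_force: 10.0
```

```bash
python3 -m creep '{"translation":[[0,0,-1],[0,0,-1],[0,0,-1],[0,0,0]],"spin":[0,0,0,0],"gripper":[0,0,0,0]}' 10
```

```text
t: 13.55
eef_pos: [0.4782, -0.2541, 0.2049]
ee_rot: [3.142, -0.001, -0.309]
force: [0.2, 0.9, 0.3]
width: 0.0117
gripper_force: 10.0
```

```bash
python3 -m creep '{"translation":[[0,0,-1],[0,0,-1],[0,0,-1],[0,0,0]],"spin":[0,0,0,0],"gripper":[0,0,0,0]}' 10
```

```text
t: 13.95
eef_pos: [0.4797, -0.2546, 0.2041]
ee_rot: [3.141, -0.005, -0.308]
force: [-1.2, 2.3, 12.4]
width: 0.0117
gripper_force: 10.0
```

Contact with the ledge came at TCP z≈0.205. I'll ease off, then slide the foot inward into the groove, still held.

```bash
python3 -m creep '{"translation":[[0,0,2],[0,0,1],[0.5,1.5,-0.5],[0.6,1.8,-1],[0.6,1.9,-1],[0.6,1.9,-1],[0,0,0]],"spin":[0,0,0,0,0,0,0],"gripper":[0,0,0,0,0,0,0]}' 8
```

```text
t: 14.65
eef_pos: [0.48, -0.247, 0.2009]
ee_rot: [3.141, 0.001, -0.309]
force: [-0.3, -1.9, -2.6]
width: 0.0124
gripper_force: 8.0
```

```bash
python3 -m creep '{"translation":[[0,0,-1],[0,0,-1],[0,0,0]],"spin":[0,0,0],"gripper":[0,0,0]}' 8
```

```text
t: 14.95
eef_pos: [0.4807, -0.2475, 0.2004]
ee_rot: [3.141, -0.002, -0.308]
force: [-2.5, -0.9, 6.5]
width: 0.0119
gripper_force: 8.0
```

```bash
python3 -m creep '{"translation":[[0,0,1],[0.6,2,0],[1.2,4,0],[1.8,6,-1],[2,6,-1],[2,6,-1],[2,6,-1],[0,0,0]],"spin":[0,0,0,0,0,0,0,0],"gripper":[0.17,0.19,0.21,0.24,0.26,0.28,0.3,0.3]}' 4
```

```text
t: 15.75
eef_pos: [0.4901, -0.2161, 0.1958]
ee_rot: [-3.142, 0.0, -0.308]
force: [0.3, -0.2, -0.9]
width: 0.0264
gripper_force: 0.1
```

```bash
python3 -m creep '{"translation":[[1.8,5.7,-2],[1.8,5.7,-2],[1.8,5.7,-2.5],[1.8,5.7,-2.5],[1.8,5.7,-3],[1.8,5.7,-3],[0,0,0]],"spin":[0,0,0,0,0,0,0],"gripper":[0.32,0.34,0.36,0.38,0.41,0.44,0.44]}' 4
python3 - <<'E'
from h import *
S=cams.grab_frame("scene");cv2.imwrite("pics/sc4.png",cv2.resize(S["img"][195:345,165:315,::-1],(600,600),interpolation=2))
E
```

```text
t: 16.45
eef_pos: [0.5008, -0.182, 0.1805]
ee_rot: [3.142, 0.001, -0.308]
force: [-0.2, 1.2, -0.0]
width: 0.0384
gripper_force: 0.3
```

View pics/sc4.png

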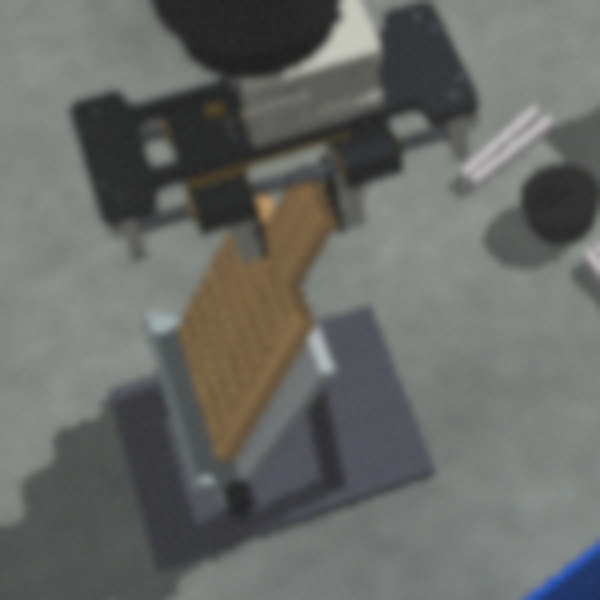

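The crop shows the board, ribs out, leaning back between the fingers with its foot on the ledge (crop 220,455). Finishing the lean.

```bash
python3 -m creep '{"translation":[[1.5,4.7,-3],[1.5,4.7,-3],[1.5,4.7,-3],[1,3,-1],[0.6,2,0],[0,0,0],[0,0,0]],"spin":[0,0,0,0,0,0,0],"gripper":[0.46,0.48,0.5,0.5,0.5,0.5,0.5]}' 4
python3 - <<'E'
from h import *
for i in range(2):
  for c in("scene","top"):
    cams.grab_frame(c)
    for l in("washboard","washboard_grip"):print(c,l,[(np.round(d["centre"],3).tolist()) for d in nets.pinpoint(c,l)])
E
```

```text
t: 17.2
eef_pos: [0.5069, -0.1636, 0.1712]
ee_rot: [-3.141, -0.0, -0.309]
force: [0.3, 0.5, -0.5]
width: 0.0439
gripper_force: 0.0
scene washboard [[0.269, 0.396, 0.012], [0.485, -0.216, 0.112], [0.61, 0.455, 0.009]]
scene washboard_grip [[0.204, 0.292, 0.01], [0.503, -0.17, 0.183], [0.612, 0.362, 0.009]]
top washboard [[0.493, -0.22, 0.113], [0.613, 0.455, 0.008], [0.27, 0.398, 0.014]]
top washboard_grip [[0.507, -0.164, 0.187], [0.612, 0.364, 0.009], [0.206, 0.295, 0.016]]
scene washboard [[0.608, 0.457, 0.007], [0.269, 0.395, 0.013], [0.486, -0.214, 0.112]]
scene washboard_grip [[0.5, -0.169, 0.185], [0.611, 0.365, 0.009]]
top washboard [[0.489, -0.221, 0.113], [0.267, 0.399, 0.013], [0.614, 0.454, 0.008]]
top washboard_grip [[0.207, 0.295, 0.015], [0.609, 0.367, 0.012]]
```

```bash
python3 -m creep '{"translation":[[0,0,0],[0,0,0],[0,0,0],[0,0,5],[0,0,10],[0,0,20],[0,0,30],[0,0,30]],"spin":[0,0,0,0,0,0,0,0],"gripper":[0.6,0.75,0.85,0.85,0.85,0.85,0.85,0.85]}' 4;  python3 -m creep '{"translation":[[0,0,30],[0,0,30],[0,20,10],[0,40,0],[0,40,0],[0,40,0],[0,20,0],[0,0,0]],"spin":[0,0,0,0,0,0,0,0],"gripper":[0.85,0.85,0.85,0.85,0.85,0.85,0.85,0.85]}' 4
python3 - <<'E'
from h import *
S=cams.grab_frame("scene");T=cams.grab_frame("top")
a=cv2.resize(S["img"][225:345,175:295,::-1],(400,400),interpolation=2);b=cv2.resize(T["img"][140:230,370:460,::-1],(400,400),interpolation=2)
cv2.imwrite("pics/fin.png",np.hstack([a,b]))
for c in("scene","top"):
    for l in("washboard","washboard_grip"):print(c,l,[(np.round(d["centre"],3).tolist()) for d in nets.pinpoint(c,l)])
E
```

```text
t: 18.6
eef_pos: [0.5067, -0.1637, 0.2679]
ee_rot: [3.141, -0.0, -0.309]
force: [0.4, 0.4, 0.5]
width: 0.0743
gripper_force: 0.0
t: 19.4
eef_pos: [0.5068, -0.0015, 0.3371]
ee_rot: [-3.141, -0.001, -0.306]
force: [-0.3, 0.0, 0.1]
width: 0.0744
gripper_force: 0.0
scene washboard [[0.611, 0.456, 0.007], [0.264, 0.396, 0.012], [0.484, -0.215, 0.11]]
scene washboard_grip [[0.61, 0.365, 0.012], [0.206, 0.292, 0.015], [0.504, -0.168, 0.186]]
top washboard [[0.616, 0.455, 0.009], [0.267, 0.393, 0.011], [0.491, -0.222, 0.115]]
top washboard_grip [[0.51, -0.162, 0.184], [0.205, 0.294, 0.015], [0.61, 0.362, 0.01]]
```

View pics/fin.png

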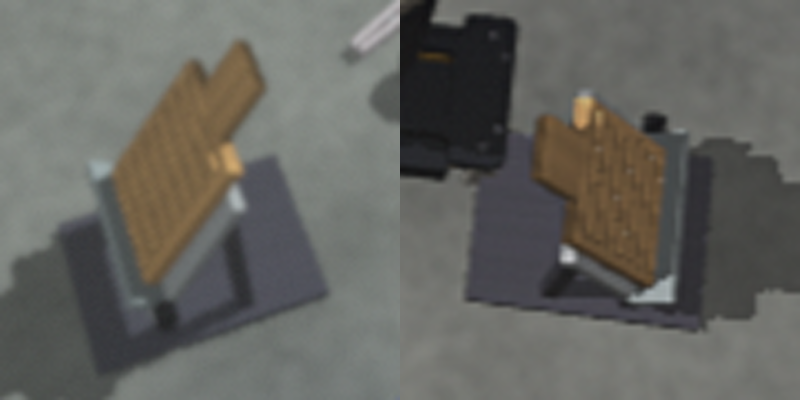

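The last picture shows the ribbed face out, the handle at the top and the gripper clear. I'll check how square and flat it is with a quick pose fit.

Run:
```python
from h import *
from scipy.optimize import least_squares as ls
from scipy.spatial.transform import Rotation as R
T=cams.grab_frame("top");S=cams.grab_frame("scene")
a=np.radians(35);M=rz(-.31)@np.c_[[1,0,0],[0,np.sin(a),np.cos(a)],[0,-np.cos(a),np.sin(a)]]
O=np.array([.480,-.255,.0445])
Q=np.array([[50,-60,6],[-50,-60,6],[-50,60,6],[22,110,6],[-22,110,6]])/1e3
tp=np.array([(265,152),(252,285),(168,245),(145,115),(135,178)])*.225+[370,140]
Qs=np.array([[50,-60,6],[-50,-60,6],[-50,60,6],[22,110,6],[-22,110,6]])/1e3
sp=np.array([(148,285),(110,178),(193,60),(265,88),(240,40)])*.3+[175,225]
def res(p):
    A=M@R.from_rotvec(p[3:]).as_matrix();t=O+M@p[:3]
    return np.r_[(proj(T,Q@A.T+t)-tp).ravel(),(proj(S,Qs@A.T+t)-sp).ravel()]
r=ls(res,[0,.08,.006,0,0,0]);print("slope-frame pos mm",(r.x[:3]*1e3).round(1),"rot deg x(tilt) y(lift) z(in-plane)",np.degrees(r.x[3:]).round(1));print(r.fun.round(1))
```

```text
slope-frame pos mm [-0.4 75.6  5.5] rot deg x(tilt) y(lift) z(in-plane) [-3.1  0.1  0.5]
[-0.9 -1.  -0.4  0.3  0.  -0.3 -1.  -0.3 -0.2  0.6 -0.6  1.  -0.1 -1.1
 -0.3  0.1 -1.1  0.2  0.3 -0.1]
```

```bash
python3 -c "
from station import arm
print(arm.job_done())"
```

```text
the job is handed in; nothing more can be done
None
```

The small washboard is on the scrub stand, ribs out and handle up, centred and square on the ledge. A fit from both cameras puts it about 3° from the slope angle, within what I could measure. I handed the job in at about 20 s of the 51 s, with the gripper clear. I did not re-check the dish, stopper and pins, but the arm and board crossed well above them.

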